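Seat a machine roller in the V supports of the checking stand and hold it down

ROBOT

A 6-joint arm with a two-finger parallel gripper is mounted at the origin on the work surface. World frame = base frame: x ahead of the robot, y to its left, z up, the work surface at z = 0. Lengths are in m, angles in rad, forces in N, time in s.
With the tool pointing down it reaches from about 0.325 to 0.775 m from the base axis. Payload 5.5 kg.
Tool frame: the origin (TCP) lies where the fingers leave the gripper's body, on its centre line; the fingertips stand 73 mm ahead of it and the grasp point (between the pads) lies 54 mm ahead of it; y points along the fingers, z is the direction in which the jaws open and shut, and the axes are right-handed (so a half turn about y gives the same grasp; the last joint's range is limited). The gripper opens to 85 mm and grips with 20 to 120 N. Pads are 22 mm wide; open, the fingers measure 114 mm over their backs; the gripper's body (76 mm by 85 mm) begins 54 mm behind the grasp point. The pads swing forward as they close: fully open they stand 13 mm farther back than shut.
Start: joints at [1.203, 0.091, 1.231, -0, 1.82, -0.057], TCP at [0.183, 0.571, 0.304] pointing down, gripper open.
Joint ranges: [-2.87, 2.87], [-0.86, 2.18], [0.17, 2.46], [-1.51, 4.65], [0.06, 2.69], [-2.65, 2.65]. Speed limits (rad/s): [2.57, 2.57, 3.01, 3.14, 3.14, 3.14].

INTERFACE

Orientations are given as a unit quaternion [x, y, z, w].
In Python, from cell import manip gives the robot as it stands.
- The arm moves only by the tool apply_moves, never from a script. Its argument "commands" is a list of rows, each an object of numbers: "grip": the closure, from 0 (fully open) to 1 (shut); "x", "y", "z": the shift along the tool's x, y, z in m; "rx", "ry", "rz": the turn, a rotation vector about the tool's x, y, z in degrees. A call has exactly 8 rows; each row is the pose to reach, as a shift and turn from the pose commanded when the call began, along the tool's axes at that moment; what a row does not reach only later rows make up. A row lasts 1/10 s, in which the tool goes at most 50 mm and 8.59 degrees, less where a joint would pass 70% of its speed; a pose out of reach is approached as far as the arm can. A call with a gripper value outside its range is refused whole. The fingers move at their own pace and stop on an object; "grip_force" is the grip in N (left out, the last holds). Time passes only in rows, so rows that repeat a pose let the fingers close, or fill a call up. It gives the time, the measured TCP pose, the force and the opening at its end, in the units of the state.
- manip.get_state(): the state, without advancing time (a new reading comes with each control period).
- manip.grab_frame(name): name is "scene" or "side" or "wrist"; returns (picture, depth): 384x512x3 uint8, blue, green, red; 384x512 float32, m along the optical axis (not along the pixel's ray), 0 where there is no reading.
- manip.camera_info(name): a dict with "fx", "fy", "cx", "cy" (pixels), "pose" (4x4, takes a point from camera to world coordinates); the wrist camera has in their place "mount" (4x4, takes a point from camera to tool coordinates, whose origin is the TCP and whose axes are the tool frame's). Camera axes: x right, y down, z forward; pixel columns grow to the right and rows downward; lengths in m; the calibration is good to about 2 mm. The wrist camera is an equidistant fisheye: a pixel r from the principal point sees the ray r / f radians off the axis. A picture is of the moment at which its call begins: read the wrist's pose just before it. camera_info takes no time and is no camera call.
- manip.close_job(): hands the job in, once; it reports no verdict.
The state is a dict: "time_s": time; "joints": joint angles; "dq": joint speeds; "joint_torque": joint torques, N m; "tcp_pos": TCP position; "ee_rot": TCP orientation; "wrist_force": force on the tool from outside, world axes, zero at the start; "wrist_torque": the same for the moment, N m; "finger_gap": finger opening in m.
Only numpy, scipy, OpenCV 4.12 (cv2) and the standard library are available. Lean on these libraries where they do the work, as an engineer would, in place of code of your own. Each camera call takes 0.05 s, during which the arm holds its last target. There are 200 camera calls.

TASK

The gluing machine's roller is due for a wear check: take the thick plain roller out of the wooden rack, lay it in the two V supports of the checking stand without knocking it, and slide it along until its stub axle butts against the end stop. Then keep hold of it and press it straight down with about 10 N, so that it bears well on both faces of the Vs and not on one side only, and finish while still holding it pressed like that, ready for the dial gauge. Leave the other rollers and everything else on the bench where they are.

Things in the scene. Friction and masses are not known exactly. Their poses are not given: they have to be found in the camera images.
- roller_center (a point): centre of the roller to be seated: the thick plain one of three steel rollers in the rack. Smooth cylinder 34 mm in diameter, 150 mm long, with a stub axle (12 mm diameter, 12 mm long) on each end, 174 mm over all; both ends alike; about 0.35 kg. Point: on its axis, half-way along; y runs along it, x and z turn as it rolls. Starts level in a notch of the rack, axis 57 mm above the bench
- roller: the same roller; origin and axes as for the point roller_center (on the axis, half-way along).
- seat (a point): where the roller's centre belongs: on the axis of a roller seated in the Vs, midway between the two V supports, 66 mm above the bench. Axes: y along the Vs, towards the end stop; z up; x across. A roller butted against the stop has its centre on this point
- stand: the fixed checking stand: grey base plate 96 mm (x) by 262 mm (y), top 22 mm above the bench, origin under its centre at bench height, below the point seat, same axes. Two bright steel V supports at y = +52 and -52 mm, each 24 mm long (y), 64 mm wide (x); 80 mm clear between them for the fingers. The Vs open upward at 90 degrees, 47 mm wide at their tops, 65 mm above the bench
- stop (a point): nose of the end stop's pin: 66 mm above the bench, 87 mm from the point seat along y, axes as for seat. The pin (10 mm thick) points to the Vs from a dark upright 32 mm wide, 14 mm thick and 80 mm tall that begins 14 mm behind the nose. Nothing bounds the other end of the stand
- v_front: the V faces on the stand's -x side (one on each V support), at 45 degrees. Origin and axes as for stand
- v_back: the V faces on the stand's +x side (one on each V support), at 45 degrees. Origin and axes as for stand
- rack: the fixed wooden rack that holds the three rollers side by side; origin at the centre of its underside, x across the rollers, y along them. Plywood foot 224 x 150 mm, 12 mm thick; on it two notched boards at y = +52 and -52 mm, each 16 mm thick and 54 mm high, with 90 degree notches at x = -74, 0 and +74 mm. Between the boards 88 mm are clear for the fingers, down to the foot.
- slim_center (a point): centre of the slim plain roller (20 mm diameter, 174 mm over all) in another notch of the rack; y axis along it. To be left alone.
- ribbed_center (a point): centre of the thick roller with deep ring grooves (34 mm diameter over the ribs, 174 mm over all) in another notch of the rack; y axis along it. To be left alone.
- tin: open round tin of rivets, 58 mm diameter, 34 mm high, standing between rack and stand; origin under its centre. To be left alone.
- awl: awl with a wooden handle, 130 mm long, 22 mm thick, lying along its x between rack and stand; origin about its middle, on the bench. To be left alone.
- dividers: steel dividers, 190 mm long, lying flat along their x to the left; origin under the hinge. To be left alone.
- glue_jar: white jar with a black cap, 72 mm diameter, 85 mm high, to the right near the robot; origin under its centre. To be left alone.
There are look-alikes about, which are no part of the job. Leave any blue look-alike of the roller alone.

How it is judged:
On the way, in this order (a step that is already met when the one before it is completed fails the run):
1. the plain thick roller is lifted clear of the rack (height (world z) of roller_center above 0.1 m and contact force between the fingers and roller above 1 N), for 0.1 s.
2. it lies in both V supports, its end at the stop (x of roller_center in the frame of seat between -0.002 and 0.002 m and y of roller_center in the frame of seat between -0.003 and 0.002 m and z of roller_center in the frame of seat between -0.002 and 0.0015 m and angle between the y axis of roller_center and the y axis of seat, either way round below 0.03 rad), for 0.2 s.
At the end, for the whole second after the job is handed in: Roller on the V axis (2 mm sideways, 1.5 mm high, 2 mm low, 0.03 rad), its end within 3 mm of the stop, at rest, still held by the fingers, bearing with over 4 N on the front V faces and over 4 N on the back ones (weight alone gives under 3 N); all this for the last second (all of step 2 and contact force between each of v_front, v_back and roller above 4 N and contact force between the fingers and roller above 2 N and linear speed of roller below 0.01 m/s); the arm keeps its last pose, push and grip.
It fails at once if the roller is dropped or knocked into the Vs (over 60 N on either side's faces) (contact force between any of v_front, v_back and roller above 60 N).
It fails at once if another roller is shifted by more than 15 mm (distance of any of slim_center, ribbed_center from where it was at the start of the episode above 0.015 m).
It fails at once if another thing on the bench is shifted by more than 30 mm (distance of any of tin, awl, dividers, glue_jar from where it was at the start of the episode above 0.03 m).
It also fails if it takes over 42 s, if anything falls off the work surface, if the arm or the gripper's body presses on something with over 40 N, if the wrist force passes 120 N, or if a joint passes its speed limit or range.

## Working session

There is one attempt and no reset: what is moved stays moved. The work goes in short steps, Python scripts to look and compute and a tool call to move; the robot and the scene stay as the last step left them, time stands still between calls to the robot, and variables do not carry over. Pictures are saved under pics/ and viewed, about 8 in all and at most 12, crops included, and the job is handed in when it is done.

Besides the shell and the picture viewer there is one more tool, called after ">>>" as name([rows], argument=value, ...), one row to a line, values as JSON. apply_moves: Moves the arm, as the interface text tells. Its arguments: {"type":"object","properties":{"commands":{"type":"array","items":{"type":"object","properties":{"grip":{"type":"number"},"x":{"type":"number"},"y":{"type":"number"},"z":{"type":"number"},"rx":{"type":"number"},"ry":{"type":"number"},"rz":{"type":"number"}}}},"grip_force":{"type":"number"}},"required":["commands"]}

```bash
mkdir -p pics; ls; cat > h.py <<'E'
import numpy as np, cv2, pickle
from scipy.spatial.transform import Rotation as R
from cell import manip
def snap(n,tag):
    s=manip.get_state(); im,d=manip.grab_frame(n); i=manip.camera_info(n)
    cv2.imwrite(f'pics/{tag}.png',im); pickle.dump((s,im,d,i),open(f'{tag}.pkl','wb')); return s,im,d,i
def cloud(tag):
    s,im,d,i=pickle.load(open(f'{tag}.pkl','rb'))
    v,u=np.mgrid[:384,:512]; P=np.stack([(u-i['cx'])/i['fx']*d,(v-i['cy'])/i['fy']*d,d,np.ones_like(d)],-1)
    W=P@np.array(i['pose']).T; W=W[...,:3]; W[d==0]=np.nan; return im,W
E
python3 - <<'E'
from h import *
for n in('scene','side'):
    s,im,d,i=snap(n,n+'0'); print(n,{k:np.round(v,3).tolist() for k,v in i.items() if not isinstance(v,str)})
print(s)
a=cv2.imread('pics/scene0.png');b=cv2.imread('pics/side0.png')
E
```

```text
pics
scene {'fx': 398.8, 'fy': 398.8, 'cx': 257.803, 'cy': 193.708, 'pose': [[-0.64, 0.578, -0.506, 1.165], [0.768, 0.49, -0.412, 0.552], [0.01, -0.653, -0.757, 1.103], [0.0, 0.0, 0.0, 1.0]]}
side {'fx': 489.729, 'fy': 489.729, 'cx': 248.269, 'cy': 194.159, 'pose': [[0.918, -0.217, 0.331, -0.041], [-0.396, -0.495, 0.774, -1.233], [-0.004, -0.842, -0.54, 0.928], [0.0, 0.0, 0.0, 1.0]]}
{'time_s': 0.05, 'joints': array([ 1.20331562e+00,  9.18219234e-02,  1.23187380e+00, -1.73423321e-05,
        1.81982659e+00, -5.67167708e-02]), 'dq': array([-0.00163924, -0.00043008, -0.00142084,  0.000926  ,  0.00125825,
        0.00161666]), 'joint_torque': array([ 1.60662246e-03, -4.60556710e+01, -4.19544590e+01,  7.98684340e-06,
        1.11967916e-02,  1.13515213e-05]), 'tcp_pos': array([0.18343274, 0.57111364, 0.30277969]), 'ee_rot': array([ 0.69925555, -0.10956931,  0.10929369, -0.69791915]), 'wrist_force': array([ 0.43528239, -0.42754643, -0.78363839]), 'wrist_torque': array([ 0.03596867, -0.04463403,  0.03306026]), 'finger_gap': 0.08558057499408066}
```

View pics/scene0.png

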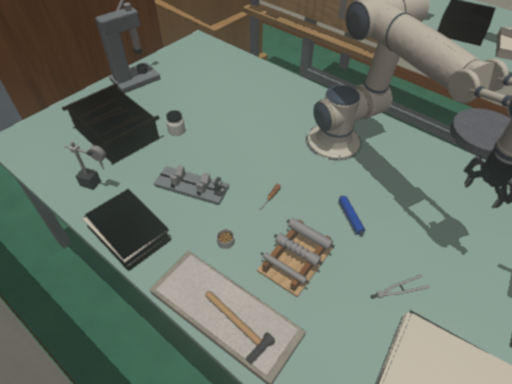

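View pics/side0.png

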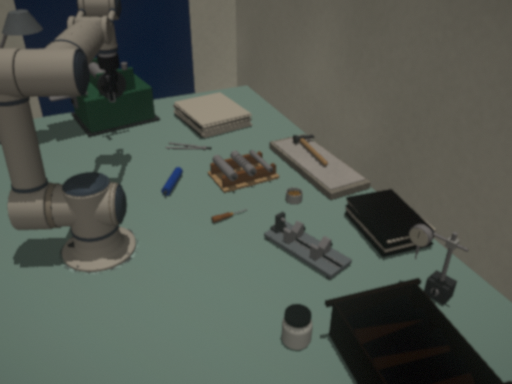

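In scene, the rack is at (297,255) with three rollers, at (311,235), (297,250) and (285,268). The stand is at (192,183), and the blue look-alike at (351,214) must be left alone. I'll enlarge the rack and stand from both cameras.

```bash
python3 - <<'E'
from h import *
a=cv2.imread('pics/scene0.png');b=cv2.imread('pics/side0.png')
def c(im,x,y,w=100,h=75): return cv2.resize(im[y:y+h,x:x+w],(400,300),interpolation=cv2.INTER_CUBIC)
cv2.imwrite('pics/crop.png',np.vstack([np.hstack([c(a,247,215),c(b,197,132)]),np.hstack([c(a,142,148),c(b,257,204)])]))
for t,pts in(('scene0',[(311,235),(297,250),(285,268),(192,185)]),('side0',[(225,165),(240,160),(258,158),(306,245)])):
    im,W=cloud(t)
    for p in pts: print(t,p,W[p[1],p[0]].round(3))
E
```

```text
scene0 (311, 235) [0.495 0.226 0.066]
scene0 (297, 250) [0.567 0.224 0.064]
scene0 (285, 268) [0.636 0.231 0.054]
scene0 (192, 185) [ 0.565 -0.245  0.023]
side0 (225, 165) [0.484 0.202 0.073]
side0 (240, 160) [0.552 0.226 0.066]
side0 (258, 158) [0.626 0.23  0.056]
side0 (306, 245) [ 0.561 -0.259  0.023]
```

View pics/crop.png

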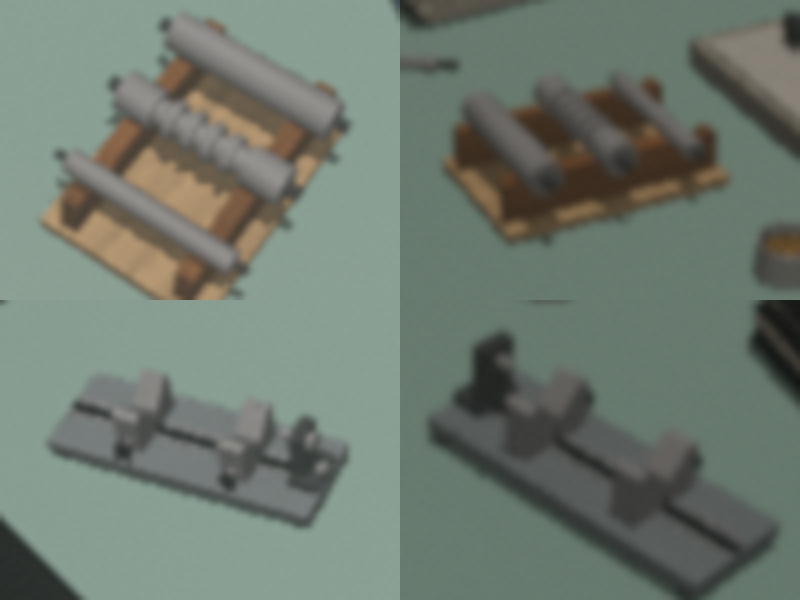

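The three candidates in scene are the plain thick roller (311,235), the ribbed one (297,250) and the slim one (285,268). The crop confirms that the nearest-to-robot one (side 225,165) is thick and ungrooved, so it's the target. The stop's upright is at scene ≈(218,187).

```bash
cat > fit.py <<'E'
from h import *
from scipy.optimize import least_squares
def rollerfit(P,rad,p0,zc=None):
    # p: point x0,z0 at yc ; slopes ; axis param by y
    yc=np.median(P[:,1])
    def f(p):
        d=np.array([p[2],1,p[3]]);d/=np.linalg.norm(d); q=P-[p[0],yc,p[1]]
        return np.linalg.norm(np.cross(q,d),axis=1)-rad
    r=least_squares(f,p0,loss='soft_l1',f_scale=.002); return r.x,yc,np.abs(r.fun).mean()
E
python3 - <<'E'
from fit import *
for t in('scene0','side0'):
    im,W=cloud(t); P=W.reshape(-1,3); P=P[~np.isnan(P[:,0])]
    Q=P[(abs(P[:,0]-.49)<.05)&(abs(P[:,1]-.22)<.12)&(P[:,2]>.058)&(P[:,2]<.09)&(P[:,0]<.525)]
    x,yc,e=rollerfit(Q,.017,[.49,.057,0,0]); print(t,'roller',len(Q),x.round(4),yc.round(3),e, 'y rng',np.percentile(Q[:,1],[1,99]).round(4))
    B=P[(abs(P[:,0]-.565)<.2)&(abs(P[:,1]+.25)<.2)]
    tab=B[abs(B[:,2])<.01]; print('table z',np.median(tab[:,2]))
    S=B[(abs(B[:,2]-.022)<.006)]
    r=cv2.minAreaRect((S[:,:2]*1000).astype(np.float32)); print('plate',len(S),r)
    H=B[(B[:,2]>.035)]
    r=cv2.minAreaRect((H[:,:2]*1000).astype(np.float32)); print('high',len(H),r)
    T=B[(B[:,2]>.07)]; print('stop top',len(T),T.mean(0) if len(T) else'')
    # rack foot
    F=P[(abs(P[:,0]-.565)<.14)&(abs(P[:,1]-.22)<.12)&(abs(P[:,2]-.012)<.005)]
    print('foot',len(F),cv2.minAreaRect((F[:,:2]*1000).astype(np.float32)))
E
```

```text
scene0 roller 443 [ 0.4846  0.0549 -0.0603 -0.0096] 0.22 0.0020514533514385696 y rng [0.135  0.2973]
table z -0.001932797150463017
plate 954 ((643.1116333007812, -227.46365356445312), (278.4134521484375, 262.9486389160156), 20.24567222595215)
high 573 ((634.3106689453125, -256.615478515625), (226.32412719726562, 271.07720947265625), 87.22775268554688)
stop top 44 [ 0.54445101 -0.17073682  0.07638121]
foot 1191 ((567.4910888671875, 219.89678955078125), (208.77383422851562, 150.83303833007812), 3.5554757118225098)
side0 roller 241 [ 0.4866  0.0565 -0.0491  0.0194] 0.195 0.0023485043467637826 y rng [0.1242 0.2836]
table z 0.0009570576019254373
plate 1627 ((623.565673828125, -263.37664794921875), (296.20977783203125, 266.9714660644531), 3.9082696437835693)
high 1157 ((635.1917724609375, -267.8013000488281), (234.83316040039062, 267.8165588378906), 87.91976928710938)
stop top 119 [ 0.6278174  -0.23392664  0.0747157 ]
foot 466 ((558.20849609375, 206.1743927001953), (185.06643676757812, 248.5791015625), 81.16046905517578)
```

```bash
cat >> h.py <<'E'
def todo(pos=None,jaw=None,st=None):
    """shift (mm, tool axes) and ry to reach TCP pos with jaws (tool z) along jaw dir [xy], tool down"""
    s=st or manip.get_state(); M=R.from_quat(s['ee_rot']).as_matrix(); 
    if pos is not None: print('shift mm',((M.T@(np.array(pos)-s['tcp_pos']))*1000).round(1))
    if jaw is not None:
        outs=[]
        for sg in(1,-1):
            z=np.array([*jaw,0.])*sg; z/=np.linalg.norm(z); y=np.array([0,0,-1.]); x=np.cross(y,z)
            outs.append(np.degrees(R.from_matrix(M.T@np.stack([x,y,z],1)).as_rotvec()).round(2).tolist())
        print('turn',outs)
def wray(tag,uv):
    s,im,d,i=pickle.load(open(f'{tag}.pkl','rb')); uv=np.atleast_2d(uv).astype(float)
    p=(uv-[i['cx'],i['cy']]); f=i['fx']; r=np.hypot(*p.T); th=r/f
    D=np.stack([np.sin(th)*p[:,0]/np.maximum(r,1e-9),np.sin(th)*p[:,1]/np.maximum(r,1e-9),np.cos(th)],1)
    M=R.from_quat(s['ee_rot']).as_matrix(); m=np.array(i['mount'])
    return s['tcp_pos']+M@m[:3,3], D@(M@m[:3,:3]).T, D
def wcloud(tag):
    s,im,d,i=pickle.load(open(f'{tag}.pkl','rb')); v,u=np.mgrid[:384,:512]
    o,Dw,D=wray(tag,np.stack([u.ravel(),v.ravel()],1))
    W=o+Dw*(d.ravel()/D[:,2])[:,None]; W[d.ravel()==0]=np.nan; return im,W.reshape(384,512,3)
def onz(tag,uv,z):
    o,D,_=wray(tag,uv); return o+D*((z-o[2])/D[:,2])[:,None]
E
python3 - <<'E'
from h import *
i=manip.camera_info('wrist');print({k:np.round(v,3).tolist() for k,v in i.items() if not isinstance(v,str)})
s=manip.get_state();print(R.from_quat(s['ee_rot']).as_matrix().round(3))
todo([.487,.22,.27],[1,.055])
E
```

```text
{'fx': 297.319, 'fy': 297.319, 'cx': 256.981, 'cy': 194.206, 'mount': [[-0.002, 0.948, 0.318, -0.081], [-0.001, -0.318, 0.948, -0.07], [1.0, 0.001, 0.001, 0.0], [0.0, 0.0, 0.0, 1.0]]}
[[ 0.952 -0.001  0.306]
 [-0.306 -0.002  0.952]
 [-0.    -1.    -0.002]]
shift mm [ 396.4   33.2 -241.4]
turn [[0.09, 69.04, 0.06], [0.07, -110.96, -0.1]]
```

>>> apply_moves([
  {"x": 0.04, "y": 0.004, "z": -0.024, "ry": 7},
  {"x": 0.08, "y": 0.008, "z": -0.048, "ry": 14},
  {"x": 0.12, "y": 0.012, "z": -0.072, "ry": 21},
  {"x": 0.16, "y": 0.016, "z": -0.096, "ry": 28},
  {"x": 0.2, "y": 0.02, "z": -0.12, "ry": 35},
  {"x": 0.24, "y": 0.024, "z": -0.145, "ry": 42},
  {"x": 0.28, "y": 0.028, "z": -0.17, "ry": 49},
  {"x": 0.32, "y": 0.03, "z": -0.195, "ry": 56},
])

```text
validation failed for argument at $.co...
```

```bash
python3 - <<'E'
from h import *
s=manip.get_state();print(s['tcp_pos'],s['joints'],s['time_s']);todo([.487,.18,.27],[1,.055])
E
```

```text
[0.18344344 0.57114035 0.30282068] [ 1.20331692e+00  9.18360732e-02  1.23178618e+00 -2.18534706e-05
  1.81980045e+00 -5.66639735e-02] 0.1
shift mm [ 408.6   33.3 -279.5]
turn [[0.09, 69.04, 0.06], [0.07, -110.96, -0.1]]
```

>>> apply_moves([
  {"grip": 0, "x": 0.04, "y": 0.004, "z": -0.024, "rx": 0, "ry": 7, "rz": 0},
  {"grip": 0, "x": 0.08, "y": 0.008, "z": -0.048, "rx": 0, "ry": 14, "rz": 0},
  {"grip": 0, "x": 0.12, "y": 0.012, "z": -0.072, "rx": 0, "ry": 21, "rz": 0},
  {"grip": 0, "x": 0.16, "y": 0.016, "z": -0.096, "rx": 0, "ry": 28, "rz": 0},
  {"grip": 0, "x": 0.2, "y": 0.02, "z": -0.12, "rx": 0, "ry": 35, "rz": 0},
  {"grip": 0, "x": 0.24, "y": 0.024, "z": -0.145, "rx": 0, "ry": 42, "rz": 0},
  {"grip": 0, "x": 0.28, "y": 0.028, "z": -0.17, "rx": 0, "ry": 49, "rz": 0},
  {"grip": 0, "x": 0.32, "y": 0.03, "z": -0.195, "rx": 0, "ry": 56, "rz": 0},
], grip_force=40)

```text
time_s: 0.9
tcp_pos: [0.4292, 0.286, 0.273]
ee_rot: [0.565, -0.426, 0.426, -0.564]
wrist_force: [1.0, 0.5, 0.6]
finger_gap: 0.0856
```

```bash
python3 - <<'E'
from h import *
s=manip.get_state();print(s['tcp_pos'],s['joints'],s['time_s']);todo([.487,.22,.27],[1,.055])
E
```

```text
[0.42923081 0.28599219 0.27303332] [ 5.21737261e-01 -1.39250228e-01  1.51189704e+00  7.30446179e-05
  1.76995776e+00  2.44085478e-01] 0.9
shift mm [79.3  3.  37.5]
turn [[0.06, 12.76, 0.02], [0.02, -167.24, -0.08]]
```

>>> apply_moves([
  {"grip": 0, "x": 0.03, "y": 0, "z": 0.015, "rx": 0, "ry": 5, "rz": 0},
  {"grip": 0, "x": 0.06, "y": 0, "z": 0.03, "rx": 0, "ry": 10, "rz": 0},
  {"grip": 0, "x": 0.079, "y": 0, "z": 0.0375, "rx": 0, "ry": 12.8, "rz": 0},
  {"grip": 0, "x": 0.079, "y": 0, "z": 0.0375, "rx": 0, "ry": 12.8, "rz": 0},
  {"grip": 0, "x": 0.079, "y": 0, "z": 0.0375, "rx": 0, "ry": 12.8, "rz": 0},
  {"grip": 0, "x": 0.079, "y": 0, "z": 0.0375, "rx": 0, "ry": 12.8, "rz": 0},
  {"grip": 0, "x": 0.079, "y": 0, "z": 0.0375, "rx": 0, "ry": 12.8, "rz": 0},
  {"grip": 0, "x": 0.079, "y": 0, "z": 0.0375, "rx": 0, "ry": 12.8, "rz": 0},
])

```text
time_s: 1.7
tcp_pos: [0.4861, 0.2231, 0.274]
ee_rot: [-0.515, 0.485, -0.485, 0.515]
wrist_force: [-0.4, -0.2, -0.0]
finger_gap: 0.0855
```

```bash
python3 - <<'E'
from fit import *
s,im,d,i=snap('wrist','w1')
print(s['tcp_pos'])
im,W=wcloud('w1');P=W.reshape(-1,3);P=P[~np.isnan(P[:,0])]
Q=P[(abs(P[:,0]-.485)<.04)&(abs(P[:,1]-.22)<.075)&(P[:,2]>.058)&(P[:,2]<.085)]
if len(Q): 
  x,yc,e=rollerfit(Q,.017,[.487,.057,-.05,0]);print(len(Q),x,yc,e,np.percentile(Q[:,1],[1,99]))
cv2.imwrite('pics/w1b.png',cv2.resize(im,None,fx=1.5,fy=1.5))
E
```

```text
[0.48608243 0.22310355 0.27395676]
4573 [ 0.48404635  0.05591099 -0.06490612 -0.0019096 ] 0.2262418231143733 0.0007049420342734304 [0.14693178 0.29069593]
```

View pics/w1b.png

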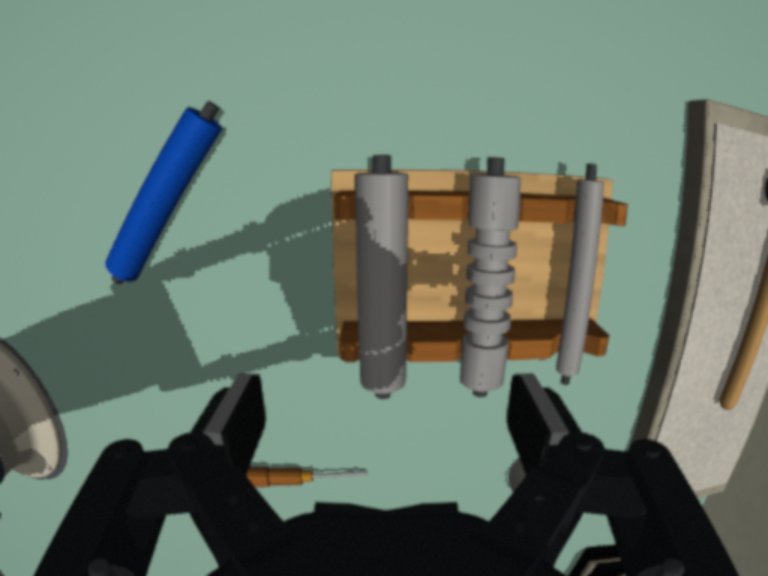

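The wrist view shows the plain thick roller at (382,280), the ribbed one at (490,285) and the slim one at (582,280). The blue look-alike is off to the left and the awl's tip is at (365,472).

```bash
python3 - <<'E'
from fit import *
im,W=wcloud('w1');P=W.reshape(-1,3);P=P[~np.isnan(P[:,0])]
ax=np.array([-.064,1,0]);ax/=np.linalg.norm(ax); n=np.array([ax[1],-ax[0],0])
q=P-[.484,.2262,.056]; a=q@ax;b=q@n
for zl in(.062,.066,.07):
    m=(abs(b)<.012)&(P[:,2]>zl)&(P[:,2]<.08)&(abs(a)<.15); print(zl,m.sum(),a[m].min(),a[m].max(),np.percentile(a[m],[.5,99.5]))
m=(abs(b)<.005)&(abs(a)<.12)&(P[:,2]>.04)
h,e=np.histogram(a[m],bins=np.arange(-.105,.106,.003)); 
for lo in e[:-1]:
    mm=m&(a>=lo)&(a<lo+.003)
    if mm.any() and abs(lo)>.065: print(lo.round(3),mm.sum(),P[mm,2].max().round(4),end=' | ')
E
```

```text
0.062 3593 -0.09835560950426847 0.07393638090851497 [-0.08732951  0.06731278]
0.066 3528 -0.08856589784879237 0.061930916164936615 [-0.08675276  0.06126855]
0.07 2855 -0.08828224331426153 0.06140022301348086 [-0.0866905   0.06125769]
-0.102 1 0.0606 | -0.099 18 0.0628 | -0.096 6 0.0622 | -0.09 7 0.073 | -0.087 24 0.0746 | -0.084 25 0.0738 | -0.081 21 0.074 | -0.078 27 0.0737 | -0.075 24 0.074 | -0.072 29 0.0738 | -0.069 22 0.0737 | -0.066 26 0.0739 | 0.066 33 0.0635 | 0.069 35 0.0646 | 0.072 29 0.0629 |
```

```bash
python3 - <<'E'
from h import *
todo([.4849,.2127,.112],[1,.064])
E
```

```text
shift mm [ 10.2 162.   -1.9]
turn [[-0.01, -0.19, -0.01], [0.01, 179.81, -0.02]]
```

>>> apply_moves([
  {"grip": 0.35, "x": 0.01, "y": 0.02, "z": -0.002, "rx": 0, "ry": -0.2, "rz": 0},
  {"grip": 0.35, "x": 0.01, "y": 0.05, "z": -0.002, "rx": 0, "ry": -0.2, "rz": 0},
  {"grip": 0.35, "x": 0.01, "y": 0.08, "z": -0.002, "rx": 0, "ry": -0.2, "rz": 0},
  {"grip": 0.35, "x": 0.01, "y": 0.105, "z": -0.002, "rx": 0, "ry": -0.2, "rz": 0},
  {"grip": 0.35, "x": 0.01, "y": 0.105, "z": -0.002, "rx": 0, "ry": -0.2, "rz": 0},
  {"grip": 0.35, "x": 0.01, "y": 0.105, "z": -0.002, "rx": 0, "ry": -0.2, "rz": 0},
  {"grip": 0.35, "x": 0.01, "y": 0.105, "z": -0.002, "rx": 0, "ry": -0.2, "rz": 0},
  {"grip": 0.35, "x": 0.01, "y": 0.105, "z": -0.002, "rx": 0, "ry": -0.2, "rz": 0},
])

```text
time_s: 2.55
tcp_pos: [0.4859, 0.2126, 0.1711]
ee_rot: [-0.514, 0.483, -0.485, 0.517]
wrist_force: [-0.1, -0.5, -0.4]
finger_gap: 0.0554
```

```bash
python3 - <<'E'
from fit import *
s,im,d,i=snap('wrist','w2'); print(s['tcp_pos'],s['finger_gap'],s['wrist_force']); todo([.4849,.2127,.112],[1,.064])
im,W=wcloud('w2');P=W.reshape(-1,3);P=P[~np.isnan(P[:,0])]
Q=P[(abs(P[:,0]-.485)<.02)&(abs(P[:,1]-.24)<.05)&(P[:,2]>.058)&(P[:,2]<.08)]
x,yc,e=rollerfit(Q,.017,[.487,.057,-.05,0]);print(len(Q),x,yc,e)
cv2.imwrite('pics/w2b.png',im)
E
```

```text
[0.48589855 0.21259192 0.1710551 ] 0.055355353182263645 [-0.07956622 -0.49057191 -0.36241352]
shift mm [-0.2 58.7 -1. ]
turn [[-0.16, -0.06, -0.05], [0.07, 179.94, -0.25]]
7804 [ 0.48276185  0.05603474 -0.06507366 -0.00092536] 0.24539348074662504 0.0005175887397940439
```

View pics/w2b.png

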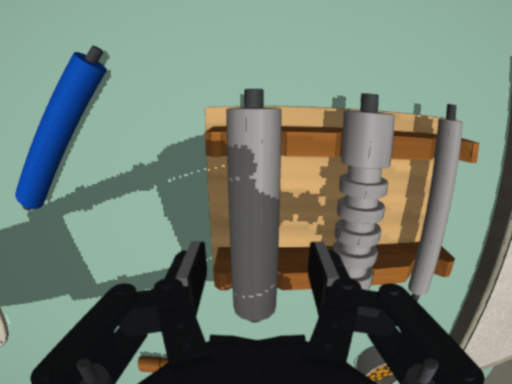

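The open fingers straddle the thick roller (columns 205 to 310, roller at 254), with room to the ribbed one. I'll descend and close.

>>> apply_moves([
  {"grip": 0.35, "x": 0, "y": 0.015, "z": -0.001, "rx": 0, "ry": 0, "rz": 0},
  {"grip": 0.35, "x": 0, "y": 0.03, "z": -0.001, "rx": 0, "ry": 0, "rz": 0},
  {"grip": 0.35, "x": 0, "y": 0.045, "z": -0.001, "rx": 0, "ry": 0, "rz": 0},
  {"grip": 0.35, "x": 0, "y": 0.0585, "z": -0.001, "rx": 0, "ry": 0, "rz": 0},
  {"grip": 0.35, "x": 0, "y": 0.0585, "z": -0.001, "rx": 0, "ry": 0, "rz": 0},
  {"grip": 0.35, "x": 0, "y": 0.0585, "z": -0.001, "rx": 0, "ry": 0, "rz": 0},
  {"grip": 0.35, "x": 0, "y": 0.0585, "z": -0.001, "rx": 0, "ry": 0, "rz": 0},
  {"grip": 0.45, "x": 0, "y": 0.0585, "z": -0.001, "rx": 0, "ry": 0, "rz": 0},
])

```text
time_s: 3.4
tcp_pos: [0.4846, 0.2123, 0.1114]
ee_rot: [-0.515, 0.484, -0.484, 0.516]
wrist_force: [-0.2, 0.5, 0.6]
finger_gap: 0.0473
```

>>> apply_moves([
  {"grip": 0.55, "x": 0, "y": 0, "z": 0, "rx": 0, "ry": 0, "rz": 0},
  {"grip": 0.6, "x": 0, "y": 0, "z": 0, "rx": 0, "ry": 0, "rz": 0},
  {"grip": 0.8, "x": 0, "y": 0, "z": 0, "rx": 0, "ry": 0, "rz": 0},
  {"grip": 1, "x": 0, "y": 0, "z": 0, "rx": 0, "ry": 0, "rz": 0},
  {"grip": 1, "x": 0, "y": 0, "z": 0, "rx": 0, "ry": 0, "rz": 0},
  {"grip": 1, "x": 0, "y": 0, "z": 0, "rx": 0, "ry": 0, "rz": 0},
  {"grip": 1, "x": 0, "y": 0, "z": 0, "rx": 0, "ry": 0, "rz": 0},
  {"grip": 1, "x": 0, "y": 0, "z": 0, "rx": 0, "ry": 0, "rz": 0},
], grip_force=60)

```text
time_s: 4.2
tcp_pos: [0.4842, 0.2123, 0.1111]
ee_rot: [-0.515, 0.484, -0.484, 0.516]
wrist_force: [-3.4, -0.8, 5.9]
finger_gap: 0.0325
```

>>> apply_moves([
  {"grip": 1, "x": 0, "y": -0.005, "z": 0, "rx": 0, "ry": 0, "rz": 0},
  {"grip": 1, "x": 0, "y": -0.02, "z": 0, "rx": 0, "ry": 0, "rz": 0},
  {"grip": 1, "x": 0, "y": -0.04, "z": 0, "rx": 0, "ry": 0, "rz": 0},
  {"grip": 1, "x": 0, "y": -0.065, "z": 0, "rx": 0, "ry": 0, "rz": 0},
  {"grip": 1, "x": 0, "y": -0.09, "z": 0, "rx": 0, "ry": 0, "rz": 0},
  {"grip": 1, "x": 0, "y": -0.115, "z": 0, "rx": 0, "ry": 0, "rz": 0},
  {"grip": 1, "x": 0, "y": -0.13, "z": 0, "rx": 0, "ry": 0, "rz": 0},
  {"grip": 1, "x": 0, "y": -0.14, "z": 0, "rx": 0, "ry": 0, "rz": 0},
])

```text
time_s: 5.0
tcp_pos: [0.4844, 0.2122, 0.2521]
ee_rot: [-0.515, 0.484, -0.484, 0.516]
wrist_force: [1.1, -0.5, -2.8]
finger_gap: 0.0322
```

```bash
python3 - <<'E'
from fit import *
im,W=cloud('scene0')
# stand base: own mask, restrict around
P=W.reshape(-1,3);P=P[~np.isnan(P[:,0])]
for t in('scene0','side0'):
    im,W=cloud(t);P=W.reshape(-1,3);P=P[~np.isnan(P[:,0])]
    c=np.array([.565,-.25])
    S=P[(abs(P[:,0]-.56)<.09)&(abs(P[:,1]+.25)<.17)]
    for lo,hi in((.016,.028),(.045,.07),(.07,.1)):
        Q=S[(S[:,2]>lo)&(S[:,2]<hi)]
        print(t,lo,len(Q),cv2.minAreaRect((Q[:,:2]*1000).astype(np.float32)),Q.mean(0).round(3))
s=manip.get_state();print(s)
todo([.565,-.25,.25],[1,.0])
E
```

```text
scene0 0.016 953 ((559.0989990234375, -258.39678955078125), (100.2077865600586, 263.0560607910156), 19.90163230895996) [ 0.568 -0.259  0.02 ]
scene0 0.045 262 ((549.0340576171875, -232.17636108398438), (69.8827133178711, 185.48251342773438), 19.226219177246094) [ 0.554 -0.239  0.056]
scene0 0.07 40 ((522.5111083984375, -153.81072998046875), (29.719797134399414, 26.767763137817383), 58.33578872680664) [ 0.523 -0.156  0.077]
side0 0.016 1430 ((559.0992431640625, -262.1828918457031), (104.33531951904297, 266.5581359863281), 19.706361770629883) [ 0.559 -0.289  0.023]
side0 0.045 432 ((550.3594970703125, -238.61752319335938), (71.1943130493164, 182.3794708251953), 19.790660858154297) [ 0.554 -0.253  0.057]
side0 0.07 65 ((513.8224487304688, -183.03033447265625), (74.54986572265625, 31.524200439453125), 67.94914245605469) [ 0.522 -0.166  0.077]
{'time_s': 5.0, 'joints': array([ 3.48604385e-01, -1.06229929e-01,  1.51850118e+00, -3.35124680e-05,
        1.72752199e+00,  2.85939019e-01]), 'dq': array([-0.00144291,  0.00604116, -0.14103753,  0.00131967,  0.16941556,
       -0.00167976]), 'joint_torque': array([ 4.98805748e-03, -3.95496547e+01, -4.39208150e+01,  1.90298997e-03,
       -1.04161261e-01, -3.46444938e-05]), 'tcp_pos': array([0.4844134 , 0.21222548, 0.25208096]), 'ee_rot': array([-0.51485442,  0.48379447, -0.48438947,  0.51597935]), 'wrist_force': array([ 1.11061347, -0.47030224, -2.82577775]), 'wrist_torque': array([-1.55284728e-05,  3.79372841e-02, -2.11289880e-02]), 'finger_gap': 0.032216031571446944}
shift mm [466.4   1.9  51.5]
turn [[-0.1, 3.59, -0.03], [-0.05, -176.41, 0.15]]
```

```bash
python3 - <<'E'
from h import *
todo([.465,-.294,.25],[.941,.339])
E
```

```text
shift mm [504.    1.8 -51.1]
turn [[-0.1, -16.22, -0.01], [0.02, 163.78, -0.15]]
```

>>> apply_moves([
  {"grip": 1, "x": 0.01, "y": 0, "z": -0.001, "rx": 0, "ry": -1, "rz": 0},
  {"grip": 1, "x": 0.035, "y": 0, "z": -0.003, "rx": 0, "ry": -2, "rz": 0},
  {"grip": 1, "x": 0.07, "y": 0, "z": -0.007, "rx": 0, "ry": -3, "rz": 0},
  {"grip": 1, "x": 0.11, "y": 0, "z": -0.011, "rx": 0, "ry": -4, "rz": 0},
  {"grip": 1, "x": 0.15, "y": 0, "z": -0.015, "rx": 0, "ry": -5, "rz": 0},
  {"grip": 1, "x": 0.19, "y": 0, "z": -0.019, "rx": 0, "ry": -6, "rz": 0},
  {"grip": 1, "x": 0.23, "y": 0, "z": -0.023, "rx": 0, "ry": -7, "rz": 0},
  {"grip": 1, "x": 0.27, "y": 0, "z": -0.027, "rx": 0, "ry": -8, "rz": 0},
])

```text
time_s: 5.8
tcp_pos: [0.4735, -0.0605, 0.2496]
ee_rot: [0.548, -0.447, 0.446, -0.548]
wrist_force: [0.5, -0.7, -3.8]
finger_gap: 0.0324
```

```bash
python3 - <<'E'
from h import *
print(manip.get_state()['tcp_pos']);todo([.465,-.294,.25],[.941,.339])
E
```

```text
[ 0.47353243 -0.06049982  0.24956265]
shift mm [227.   -0.5 -55.5]
turn [[0.07, -8.17, -0.04], [0.06, 171.83, 0.11]]
```

>>> apply_moves([
  {"grip": 1, "x": 0.045, "y": 0, "z": -0.011, "rx": 0, "ry": -2, "rz": 0},
  {"grip": 1, "x": 0.09, "y": 0, "z": -0.022, "rx": 0, "ry": -4, "rz": 0},
  {"grip": 1, "x": 0.135, "y": 0, "z": -0.033, "rx": 0, "ry": -6, "rz": 0},
  {"grip": 1, "x": 0.175, "y": 0, "z": -0.043, "rx": 0, "ry": -7, "rz": 0},
  {"grip": 1, "x": 0.205, "y": 0, "z": -0.05, "rx": 0, "ry": -8, "rz": 0},
  {"grip": 1, "x": 0.22, "y": 0, "z": -0.055, "rx": 0, "ry": -8, "rz": 0},
  {"grip": 1, "x": 0.22, "y": 0, "z": -0.055, "rx": 0, "ry": -8, "rz": 0},
  {"grip": 1, "x": 0.22, "y": 0, "z": -0.055, "rx": 0, "ry": -8, "rz": 0},
])

```text
time_s: 6.6
tcp_pos: [0.4644, -0.2849, 0.2498]
ee_rot: [-0.577, 0.408, -0.407, 0.578]
wrist_force: [0.4, 0.7, -4.2]
finger_gap: 0.0324
```

```bash
python3 - <<'E'
from fit import *
s,im,d,i=snap('wrist','w3'); print(s['tcp_pos'],s['ee_rot'],s['wrist_force'])
cv2.imwrite('pics/w3b.png',cv2.resize(im,None,fx=1.5,fy=1.5))
im,W=wcloud('w3');P=W.reshape(-1,3);P=P[~np.isnan(P[:,0])]
S=P[(abs(P[:,0]-.56)<.12)&(abs(P[:,1]+.25)<.17)]
Q=S[(S[:,2]>.016)&(S[:,2]<.028)]
print(len(Q),cv2.minAreaRect((Q[:,:2]*1000).astype(np.float32)),Q[:,2].mean())
E
```

```text
[ 0.46444274 -0.28493782  0.24976513] [-0.57744267  0.40831415 -0.40714954  0.57798683] [ 0.36769387  0.7499088  -4.17650798]
11887 ((558.4819946289062, -259.5438232421875), (96.84669494628906, 259.7519836425781), 19.670957565307617) 0.02175485022338232
```

View pics/w3b.png

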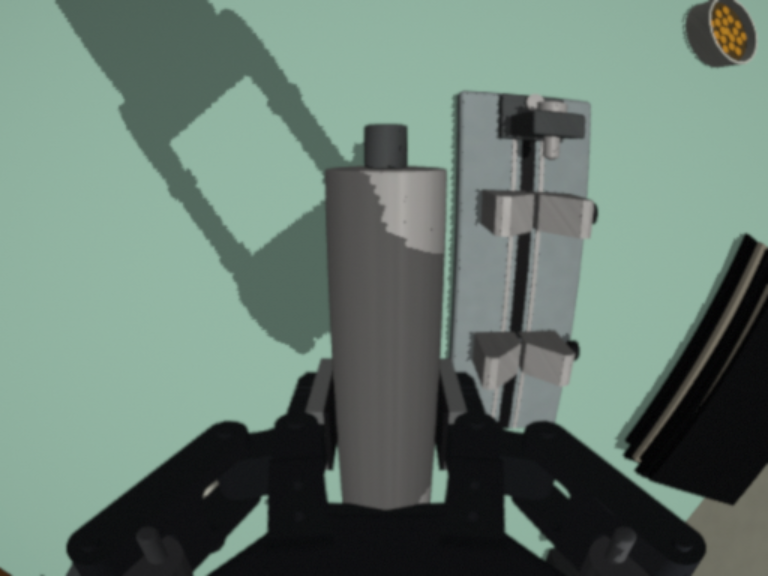

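The roller is held level at (385,330) and the stand is to its right: stop pin nose near (551,155), V supports at (538,212) and (522,357). Next I'll fit the Vs, the stop and the held roller.

```bash
cat > st.py <<'E'
from fit import *
def stand(tag):
    im,W=wcloud(tag);P=W.reshape(-1,3);P=P[~np.isnan(P[:,0])]
    c=np.array([.5585,-.2595]);th=np.radians(19.67)
    p=np.zeros(3)
    for k in range(4):
        ex=np.array([np.cos(th),np.sin(th)]);ey=np.array([-ex[1],ex[0]])
        q=P[:,:2]-c; X=q@ex;Y=q@ey;Z=P[:,2]
        m=(abs(abs(Y)-.052)<.009)&(abs(X)<.022)&(Z>.044)&(Z<.0645)
        f=lambda p:(Z[m]-(.04196+p[2]+abs(X[m]-p[0]-p[1]*Y[m])))/1.414
        r=least_squares(f,[0,0,0],loss='soft_l1',f_scale=.001)
        c=c+ex*r.x[0]; th-=r.x[1]
    print('stand c',c.round(4),'yaw',np.degrees(th).round(2),'dz',r.x[2].round(4),m.sum(),abs(r.fun).mean())
    q=P[:,:2]-c; ex=np.array([np.cos(th),np.sin(th)]);ey=np.array([-ex[1],ex[0]]);X=q@ex;Y=q@ey;Z=P[:,2]
    n=(abs(X)<.006)&(abs(Y-.09)<.03)&(Z>.055)&(Z<.085)
    print('pin Y',np.sort(Y[n])[:12].round(4), 'upright top Y',np.percentile(Y[(Z>.076)&(Z<.09)&(abs(X)<.016)&(abs(Y-.11)<.03)],[2,98]).round(4))
    b=(Z>.055)&(Z<.075)&(abs(X)<.03)
    for s in(1,-1):
        v=b&(abs(Y-s*.052)<.02)&(abs(X)>.024); print('V tops Y',np.percentile(Y[v],[1,99]).round(4))
    return c,th
def held(tag):
    s=pickle.load(open(f'{tag}.pkl','rb'))[0]
    im,W=wcloud(tag);P=W.reshape(-1,3);P=P[~np.isnan(P[:,0])]
    M=R.from_quat(s['ee_rot']).as_matrix(); T=(P-s['tcp_pos'])@M
    Q=T[(abs(T[:,2])<.016)&(T[:,1]>.032)&(T[:,1]<.056)&(T[:,0]<-.015)&(T[:,0]>-.10)]
    xc=np.median(Q[:,0])
    def f(p):
        d=np.array([1,p[2],p[3]]);d/=np.linalg.norm(d); return np.linalg.norm(np.cross(Q-[0,p[0],p[1]],d),axis=1)-.017
    r=least_squares(f,[.054,0,0,0],loss='soft_l1',f_scale=.001)
    m=Q[:,1]<.042
    print('held: tool y,z, slopes',r.x.round(4),abs(r.fun).mean().round(5),'body end x',np.sort(Q[m,0])[[0,5,20]].round(4))
    return r.x,Q[m,0].min()
if __name__=='__main__':
    import sys
    stand(sys.argv[1]);held(sys.argv[1])
E
python3 st.py w3
```

```text
stand c [ 0.559  -0.2593] yaw 19.88 dz -0.0003 1292 0.00046545406773524674
pin Y [0.0863 0.0864 0.0865 0.0871 0.0872 0.0872 0.0873 0.0874 0.0874 0.0875
 0.0879 0.088 ] upright top Y [0.1002 0.1134]
V tops Y [0.0393 0.0635]
V tops Y [-0.0647 -0.0402]
held: tool y,z, slopes [ 0.0545  0.0008 -0.0156  0.0034] 0.00122 body end x [-0.076  -0.0759 -0.0758]
```

```bash
python3 - <<'E'
from st import *
s=pickle.load(open('w3.pkl','rb'))[0]
im,W=wcloud('w3');P=W.reshape(-1,3);P=P[~np.isnan(P[:,0])]
M=R.from_quat(s['ee_rot']).as_matrix(); print('tool down',M[:,1].round(4),'tool x',M[:,0].round(4)); T=(P-s['tcp_pos'])@M
for lo in np.arange(-.08,-.01,.01):
    m=(T[:,0]>lo)&(T[:,0]<lo+.01)&(abs(T[:,2]-.001)<.012)&(T[:,1]<.058)&(T[:,1]>.02)
    z=T[m,2];y=T[m,1]
    if m.sum()<20: continue
    r=least_squares(lambda p:np.hypot(z-p[0],y-p[1])-.017,[0,.054],loss='soft_l1',f_scale=.001)
    print(lo.round(3),m.sum(),r.x.round(4),abs(r.fun).mean().round(5))
todo([.559,-.2593,.25],[np.cos(np.radians(19.88)),np.sin(np.radians(19.88))])
E
```

```text
tool down [-9.0e-04  1.6e-03 -1.0e+00] tool x [ 0.335  -0.9422 -0.0018]
-0.08 1395 [0.0005 0.0556] 0.00306
-0.07 1652 [0.0006 0.0551] 0.00046
-0.06 1572 [0.0006 0.0551] 0.00044
-0.05 1459 [0.0005 0.055 ] 0.00044
-0.04 1333 [0.0006 0.055 ] 0.00044
-0.03 1204 [0.0007 0.0551] 0.0004
-0.02 1074 [0.0007 0.055 ] 0.0004
-0.01 952 [0.0007 0.055 ] 0.0004
shift mm [ 8.   0.  97.4]
turn [[0.0, -0.25, -0.07], [0.12, 179.75, 0.0]]
```

```bash
cat >> h.py <<'E'
def seat(X,Y,z):
    th=np.radians(19.88);ex=np.array([np.cos(th),np.sin(th)]);ey=np.array([-ex[1],ex[0]]);c=np.array([.559,-.2593])
    todo([*(c+ex*X+ey*Y),z],ex)
def local():
    th=np.radians(19.88);ex=np.array([np.cos(th),np.sin(th)]);ey=np.array([-ex[1],ex[0]]);c=np.array([.559,-.2593])
    s=manip.get_state();q=s['tcp_pos'][:2]-c; F=s['wrist_force']
    print('t',round(s['time_s'],2),'TCP local mm',(q@ex*1e3).round(2),(q@ey*1e3).round(2),(s['tcp_pos'][2]*1e3).round(2),'F local',(F[:2]@ex).round(2),(F[:2]@ey).round(2),F[2].round(2),'T',s['wrist_torque'].round(3),s['finger_gap'])
E
python3 -c "
from h import *
seat(-.0006,-.009,.145);local()"
```

```text
shift mm [ 17.1 105.   96.8]
turn [[0.0, -0.25, -0.07], [0.12, 179.75, 0.0]]
t 6.65 TCP local mm -97.32 8.39 250.02 F local 0.5 -0.66 -3.38 T [ 0.004 -0.001 -0.014] 0.032406731419824156
```

>>> apply_moves([
  {"grip": 1, "x": 0.005, "y": 0, "z": 0.025, "rx": 0, "ry": -0.2, "rz": 0},
  {"grip": 1, "x": 0.012, "y": 0, "z": 0.06, "rx": 0, "ry": -0.2, "rz": 0},
  {"grip": 1, "x": 0.017, "y": 0.01, "z": 0.09, "rx": 0, "ry": -0.25, "rz": 0},
  {"grip": 1, "x": 0.017, "y": 0.035, "z": 0.097, "rx": 0, "ry": -0.25, "rz": 0},
  {"grip": 1, "x": 0.017, "y": 0.06, "z": 0.097, "rx": 0, "ry": -0.25, "rz": 0},
  {"grip": 1, "x": 0.017, "y": 0.085, "z": 0.097, "rx": 0, "ry": -0.25, "rz": 0},
  {"grip": 1, "x": 0.017, "y": 0.1, "z": 0.097, "rx": 0, "ry": -0.25, "rz": 0},
  {"grip": 1, "x": 0.017, "y": 0.105, "z": 0.097, "rx": 0, "ry": -0.25, "rz": 0},
])

```text
time_s: 7.45
tcp_pos: [0.5611, -0.2674, 0.1431]
ee_rot: [0.579, -0.407, 0.405, -0.579]
wrist_force: [0.5, 0.2, -3.3]
finger_gap: 0.0325
```

>>> apply_moves([
  {"grip": 1, "x": 0, "y": 0, "z": 0, "rx": 0, "ry": 0, "rz": 0},
  {"grip": 1, "x": 0, "y": 0, "z": 0, "rx": 0, "ry": 0, "rz": 0},
  {"grip": 1, "x": 0, "y": 0, "z": 0, "rx": 0, "ry": 0, "rz": 0},
  {"grip": 1, "x": 0, "y": 0, "z": 0, "rx": 0, "ry": 0, "rz": 0},
  {"grip": 1, "x": 0, "y": 0, "z": 0, "rx": 0, "ry": 0, "rz": 0},
  {"grip": 1, "x": 0, "y": 0, "z": 0, "rx": 0, "ry": 0, "rz": 0},
  {"grip": 1, "x": 0, "y": 0, "z": 0, "rx": 0, "ry": 0, "rz": 0},
  {"grip": 1, "x": 0, "y": 0, "z": 0, "rx": 0, "ry": 0, "rz": 0},
])

```text
time_s: 8.25
tcp_pos: [0.5615, -0.2691, 0.1453]
ee_rot: [0.579, -0.406, 0.406, -0.579]
wrist_force: [0.4, 0.7, -3.9]
finger_gap: 0.0327
```

```bash
python3 - <<'E'
from st import *
snap('wrist','w4');local();seat(-.0006,-.009,.121)
try: stand('w4')
except Exception as e: print(e)
cv2.imwrite('pics/w4b.png',cv2.resize(cv2.imread('pics/w4.png'),None,fx=1.5,fy=1.5))
E
```

```text
t 8.3 TCP local mm -0.94 -10.04 145.33 F local -0.46 0.06 -3.58 T [-0.04  -0.007 -0.031] 0.032433668424841536
shift mm [-1.  24.3  0.3]
turn [[0.01, -0.04, -0.0], [0.01, 179.96, 0.01]]
stand c [ 0.5588 -0.2594] yaw 19.86 dz -0.0004 198 0.00037824454279230846
pin Y [0.0858 0.0859 0.0859 0.086  0.086  0.0861 0.0863 0.0863 0.0864 0.0864
 0.0864 0.0864] upright top Y [0.0999 0.1132]
V tops Y [0.0394 0.0629]
V tops Y [-0.0644 -0.0614]
```

View pics/w4b.png

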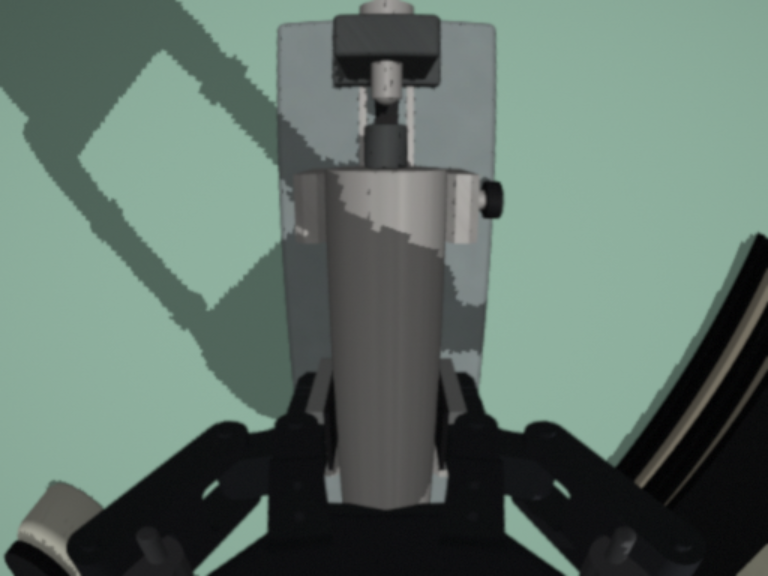

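The roller sits centred over the Vs at (387,180), with the axle end below the pin nose at (387,100). I'll lower it slowly.

>>> apply_moves([
  {"grip": 1, "x": 0, "y": 0.004, "z": 0, "rx": 0, "ry": 0, "rz": 0},
  {"grip": 1, "x": 0, "y": 0.01, "z": 0, "rx": 0, "ry": 0, "rz": 0},
  {"grip": 1, "x": 0, "y": 0.015, "z": 0, "rx": 0, "ry": 0, "rz": 0},
  {"grip": 1, "x": 0, "y": 0.019, "z": 0, "rx": 0, "ry": 0, "rz": 0},
  {"grip": 1, "x": 0, "y": 0.021, "z": 0, "rx": 0, "ry": 0, "rz": 0},
  {"grip": 1, "x": 0, "y": 0.022, "z": 0, "rx": 0, "ry": 0, "rz": 0},
  {"grip": 1, "x": 0, "y": 0.022, "z": 0, "rx": 0, "ry": 0, "rz": 0},
  {"grip": 1, "x": 0, "y": 0.022, "z": 0, "rx": 0, "ry": 0, "rz": 0},
])

```text
time_s: 9.1
tcp_pos: [0.5617, -0.2691, 0.1237]
ee_rot: [-0.579, 0.406, -0.407, 0.579]
wrist_force: [-0.7, -0.5, -4.0]
finger_gap: 0.0326
```

```bash
python3 -c "
from h import *
local()"
```

```text
t 9.1 TCP local mm -0.81 -10.12 123.67 F local -0.85 -0.2 -4.03 T [ 0.053 -0.063  0.004] 0.03263497104836199
```

>>> apply_moves([
  {"grip": 1, "x": 0, "y": 0.0005, "z": 0, "rx": 0, "ry": 0, "rz": 0},
  {"grip": 1, "x": 0, "y": 0.001, "z": 0, "rx": 0, "ry": 0, "rz": 0},
  {"grip": 1, "x": 0, "y": 0.0015, "z": 0, "rx": 0, "ry": 0, "rz": 0},
  {"grip": 1, "x": 0, "y": 0.0018, "z": 0, "rx": 0, "ry": 0, "rz": 0},
  {"grip": 1, "x": 0, "y": 0.0018, "z": 0, "rx": 0, "ry": 0, "rz": 0},
  {"grip": 1, "x": 0, "y": 0.0018, "z": 0, "rx": 0, "ry": 0, "rz": 0},
  {"grip": 1, "x": 0, "y": 0.0018, "z": 0, "rx": 0, "ry": 0, "rz": 0},
  {"grip": 1, "x": 0, "y": 0.0018, "z": 0, "rx": 0, "ry": 0, "rz": 0},
])

```text
time_s: 9.9
tcp_pos: [0.5616, -0.2691, 0.1216]
ee_rot: [0.579, -0.406, 0.406, -0.579]
wrist_force: [-0.2, 0.2, -3.7]
finger_gap: 0.0323
```

```bash
python3 -c "
from h import *
local()"
```

```text
t 9.9 TCP local mm -0.9 -10.06 121.6 F local -0.13 0.27 -3.71 T [ 0.017  0.001 -0.042] 0.03229189992723142
```

>>> apply_moves([
  {"grip": 1, "x": 0, "y": 0.0003, "z": 0, "rx": 0, "ry": 0, "rz": 0},
  {"grip": 1, "x": 0, "y": 0.0006, "z": 0, "rx": 0, "ry": 0, "rz": 0},
  {"grip": 1, "x": 0, "y": 0.0008, "z": 0, "rx": 0, "ry": 0, "rz": 0},
  {"grip": 1, "x": 0, "y": 0.0008, "z": 0, "rx": 0, "ry": 0, "rz": 0},
  {"grip": 1, "x": 0, "y": 0.0008, "z": 0, "rx": 0, "ry": 0, "rz": 0},
  {"grip": 1, "x": 0, "y": 0.0008, "z": 0, "rx": 0, "ry": 0, "rz": 0},
  {"grip": 1, "x": 0, "y": 0.0008, "z": 0, "rx": 0, "ry": 0, "rz": 0},
  {"grip": 1, "x": 0, "y": 0.0008, "z": 0, "rx": 0, "ry": 0, "rz": 0},
])

```text
time_s: 10.7
tcp_pos: [0.5616, -0.2691, 0.1208]
ee_rot: [0.579, -0.406, 0.406, -0.579]
wrist_force: [0.1, 0.3, -3.7]
finger_gap: 0.0323
```

```bash
python3 -c "
from h import *
local()"
```

```text
t 10.7 TCP local mm -0.92 -10.07 120.82 F local 0.21 0.28 -3.7 T [ 0.035 -0.074  0.027] 0.03232864484876396
```

>>> apply_moves([
  {"grip": 1, "x": 0, "y": 0.0002, "z": 0, "rx": 0, "ry": 0, "rz": 0},
  {"grip": 1, "x": 0, "y": 0.0004, "z": 0, "rx": 0, "ry": 0, "rz": 0},
  {"grip": 1, "x": 0, "y": 0.0006, "z": 0, "rx": 0, "ry": 0, "rz": 0},
  {"grip": 1, "x": 0, "y": 0.0008, "z": 0, "rx": 0, "ry": 0, "rz": 0},
  {"grip": 1, "x": 0, "y": 0.0008, "z": 0, "rx": 0, "ry": 0, "rz": 0},
  {"grip": 1, "x": 0, "y": 0.0008, "z": 0, "rx": 0, "ry": 0, "rz": 0},
  {"grip": 1, "x": 0, "y": 0.0008, "z": 0, "rx": 0, "ry": 0, "rz": 0},
  {"grip": 1, "x": 0, "y": 0.0008, "z": 0, "rx": 0, "ry": 0, "rz": 0},
])

```text
time_s: 11.5
tcp_pos: [0.5616, -0.2691, 0.1204]
ee_rot: [-0.579, 0.406, -0.406, 0.579]
wrist_force: [-2.4, 0.6, 0.8]
finger_gap: 0.0323
```

```bash
python3 -c "
from h import *
local()"
```

```text
t 11.5 TCP local mm -0.86 -10.06 120.37 F local -2.05 1.43 0.8 T [ 0.187  0.27  -0.078] 0.03227474284342154
```

>>> apply_moves([
  {"grip": 1, "x": 0, "y": 0, "z": -0.0002, "rx": 0, "ry": 0, "rz": 0},
  {"grip": 1, "x": -0.0015, "y": 0, "z": -0.0002, "rx": 0, "ry": 0, "rz": 0},
  {"grip": 1, "x": -0.003, "y": 0, "z": -0.0002, "rx": 0, "ry": 0, "rz": 0},
  {"grip": 1, "x": -0.0045, "y": 0, "z": -0.0002, "rx": 0, "ry": 0, "rz": 0},
  {"grip": 1, "x": -0.006, "y": 0, "z": -0.0002, "rx": 0, "ry": 0, "rz": 0},
  {"grip": 1, "x": -0.007, "y": 0, "z": -0.0002, "rx": 0, "ry": 0, "rz": 0},
  {"grip": 1, "x": -0.007, "y": 0, "z": -0.0002, "rx": 0, "ry": 0, "rz": 0},
  {"grip": 1, "x": -0.007, "y": 0, "z": -0.0002, "rx": 0, "ry": 0, "rz": 0},
])

```text
time_s: 12.3
tcp_pos: [0.5592, -0.2625, 0.1203]
ee_rot: [-0.579, 0.406, -0.407, 0.579]
wrist_force: [1.7, -2.9, 1.3]
finger_gap: 0.0328
```

```bash
python3 -c "
from h import *
local()"
```

```text
t 12.3 TCP local mm -0.9 -3.06 120.34 F local 0.61 -3.33 1.29 T [-0.354 -0.356 -0.133] 0.03275590673929166
```

>>> apply_moves([
  {"grip": 1, "x": -0.0003, "y": 0, "z": 0, "rx": 0, "ry": 0, "rz": 0},
  {"grip": 1, "x": -0.0006, "y": 0, "z": 0, "rx": 0, "ry": 0, "rz": 0},
  {"grip": 1, "x": -0.0009, "y": 0, "z": 0, "rx": 0, "ry": 0, "rz": 0},
  {"grip": 1, "x": -0.0012, "y": 0, "z": 0, "rx": 0, "ry": 0, "rz": 0},
  {"grip": 1, "x": -0.0014, "y": 0, "z": 0, "rx": 0, "ry": 0, "rz": 0},
  {"grip": 1, "x": -0.0014, "y": 0, "z": 0, "rx": 0, "ry": 0, "rz": 0},
  {"grip": 1, "x": -0.0014, "y": 0, "z": 0, "rx": 0, "ry": 0, "rz": 0},
  {"grip": 1, "x": -0.0014, "y": 0, "z": 0, "rx": 0, "ry": 0, "rz": 0},
])

```text
time_s: 13.1
tcp_pos: [0.5588, -0.2613, 0.1203]
ee_rot: [-0.579, 0.406, -0.407, 0.579]
wrist_force: [4.7, -3.7, 1.8]
finger_gap: 0.0322
```

```bash
python3 -c "
from h import *
local()"
```

```text
t 13.1 TCP local mm -0.91 -1.84 120.34 F local 3.18 -5.1 1.85 T [-0.554 -0.557 -0.125] 0.03220079140040887
```

>>> apply_moves([
  {"grip": 1, "x": 0, "y": 0, "z": 0.0002, "rx": 0, "ry": 0, "rz": 0},
  {"grip": 1, "x": -0.0002, "y": 0, "z": 0.0002, "rx": 0, "ry": 0, "rz": 0},
  {"grip": 1, "x": -0.0004, "y": 0, "z": 0.0002, "rx": 0, "ry": 0, "rz": 0},
  {"grip": 1, "x": -0.0006, "y": 0, "z": 0.0002, "rx": 0, "ry": 0, "rz": 0},
  {"grip": 1, "x": -0.0006, "y": 0, "z": 0.0002, "rx": 0, "ry": 0, "rz": 0},
  {"grip": 1, "x": -0.0006, "y": 0, "z": 0.0002, "rx": 0, "ry": 0, "rz": 0},
  {"grip": 1, "x": -0.0006, "y": 0, "z": 0.0002, "rx": 0, "ry": 0, "rz": 0},
  {"grip": 1, "x": -0.0006, "y": 0, "z": 0.0002, "rx": 0, "ry": 0, "rz": 0},
])

```text
time_s: 13.9
tcp_pos: [0.5587, -0.2611, 0.1203]
ee_rot: [0.579, -0.406, 0.407, -0.578]
wrist_force: [4.2, -5.4, 2.2]
finger_gap: 0.0323
```

```bash
python3 - <<'E'
from st import *
snap('wrist','w5');local()
stand('w5')
im,W=wcloud('w5');s=pickle.load(open('w5.pkl','rb'))[0]
P=W.reshape(-1,3);P=P[~np.isnan(P[:,0])];M=R.from_quat(s['ee_rot']).as_matrix();T=(P-s['tcp_pos'])@M
a=T[(abs(T[:,2]-.0006)<.004)&(T[:,1]>.03)&(T[:,1]<.06)&(T[:,0]<-.06)&(T[:,0]>-.12)]
for lo in np.arange(-.106,-.07,.002):
    m=(a[:,0]>=lo)&(a[:,0]<lo+.002)
    if m.any(): print(round(lo*1e3),m.sum(),a[m,1].min().round(4),end=' | ')
cv2.imwrite('pics/w5b.png',cv2.resize(im[20:170,180:340],None,fx=4,fy=4,interpolation=cv2.INTER_CUBIC))
E
```

```text
t 13.95 TCP local mm -0.91 -1.59 120.33 F local 2.19 -5.83 1.42 T [-0.784 -0.581 -0.096] 0.0321190200284894
stand c [ 0.5588 -0.2594] yaw 19.85 dz -0.0005 996 0.0003912253363743347
pin Y [0.06   0.06   0.06   0.06   0.06   0.0601 0.0601 0.0601 0.0601 0.0601
 0.0601 0.0601] upright top Y [0.0999 0.1132]
V tops Y [0.0392 0.0631]
V tops Y [-0.0423 -0.0408]
-106 116 0.0389 | -104 116 0.0388 | -102 190 0.0397 | -100 98 0.0483 | -98 98 0.0481 | -96 101 0.0482 | -94 96 0.0489 | -92 98 0.0478 | -90 93 0.0487 | -88 95 0.0479 | -86 104 0.048 | -84 105 0.0477 | -82 101 0.0476 | -80 105 0.0474 | -78 102 0.0477 | -76 157 0.0359 | -74 129 0.0364 | -72 118 0.0365 |
```

View pics/w5b.png

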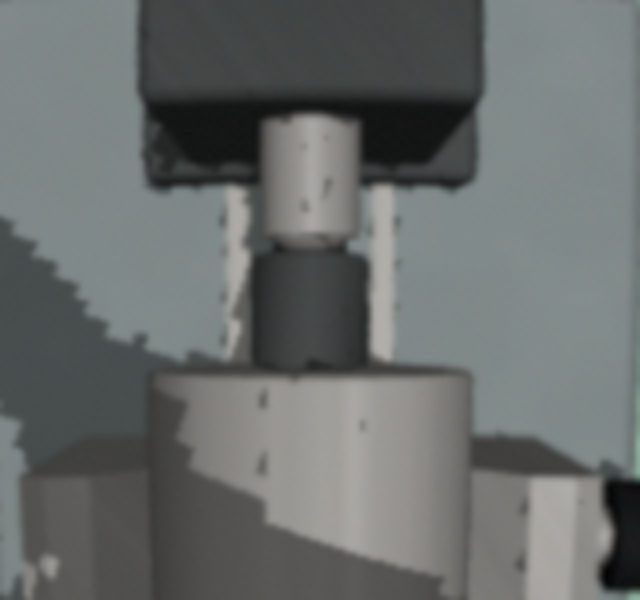

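The axle end at crop (310,250) is at the pin nose (305,243), and the measured end Y of 86.2 mm matches the pin. I'll push a little further to confirm it butts.

>>> apply_moves([
  {"grip": 1, "x": -0.0002, "y": 0, "z": 0.0001, "rx": 0, "ry": 0, "rz": 0},
  {"grip": 1, "x": -0.0004, "y": 0, "z": 0.0001, "rx": 0, "ry": 0, "rz": 0},
  {"grip": 1, "x": -0.0006, "y": 0, "z": 0.0002, "rx": 0, "ry": 0, "rz": 0},
  {"grip": 1, "x": -0.0008, "y": 0, "z": 0.0002, "rx": 0, "ry": 0, "rz": 0},
  {"grip": 1, "x": -0.0008, "y": 0, "z": 0.0002, "rx": 0, "ry": 0, "rz": 0},
  {"grip": 1, "x": -0.0008, "y": 0, "z": 0.0002, "rx": 0, "ry": 0, "rz": 0},
  {"grip": 1, "x": -0.0008, "y": 0, "z": 0.0002, "rx": 0, "ry": 0, "rz": 0},
  {"grip": 1, "x": -0.0008, "y": 0, "z": 0.0002, "rx": 0, "ry": 0, "rz": 0},
])

```text
time_s: 14.75
tcp_pos: [0.5586, -0.2608, 0.1203]
ee_rot: [0.579, -0.406, 0.407, -0.578]
wrist_force: [4.6, -7.6, 0.2]
finger_gap: 0.0326
```

```bash
python3 -c "
from h import *
local()"
```

```text
t 14.75 TCP local mm -0.89 -1.32 120.29 F local 1.72 -8.65 0.19 T [-1.075 -0.615 -0.068] 0.03258111464014751
```

>>> apply_moves([
  {"grip": 1, "x": 0.0001, "y": 0.0002, "z": 0.0001, "rx": 0, "ry": 0, "rz": 0},
  {"grip": 1, "x": 0.0002, "y": 0.0004, "z": 0.0002, "rx": 0, "ry": 0, "rz": 0},
  {"grip": 1, "x": 0.0003, "y": 0.0006, "z": 0.0002, "rx": 0, "ry": 0, "rz": 0},
  {"grip": 1, "x": 0.0004, "y": 0.0008, "z": 0.0002, "rx": 0, "ry": 0, "rz": 0},
  {"grip": 1, "x": 0.0004, "y": 0.0008, "z": 0.0002, "rx": 0, "ry": 0, "rz": 0},
  {"grip": 1, "x": 0.0004, "y": 0.0008, "z": 0.0002, "rx": 0, "ry": 0, "rz": 0},
  {"grip": 1, "x": 0.0004, "y": 0.0008, "z": 0.0002, "rx": 0, "ry": 0, "rz": 0},
  {"grip": 1, "x": 0.0004, "y": 0.0008, "z": 0.0002, "rx": 0, "ry": 0, "rz": 0},
])

```text
time_s: 15.55
tcp_pos: [0.5587, -0.2609, 0.1203]
ee_rot: [0.579, -0.406, 0.407, -0.578]
wrist_force: [1.8, -4.9, 5.4]
finger_gap: 0.0324
```

```bash
python3 -c "
from h import *
local()"
```

```text
t 15.55 TCP local mm -0.86 -1.41 120.28 F local 0.0 -5.17 5.4 T [-0.784 -0.143 -0.081] 0.03236016283853543
```

>>> apply_moves([
  {"grip": 1, "x": 0.0001, "y": 0.0002, "z": 0, "rx": 0, "ry": 0, "rz": 0},
  {"grip": 1, "x": 0.0001, "y": 0.0004, "z": 0, "rx": 0, "ry": 0, "rz": 0},
  {"grip": 1, "x": 0.0002, "y": 0.0006, "z": 0, "rx": 0, "ry": 0, "rz": 0},
  {"grip": 1, "x": 0.0002, "y": 0.0007, "z": 0, "rx": 0, "ry": 0, "rz": 0},
  {"grip": 1, "x": 0.0002, "y": 0.0007, "z": 0, "rx": 0, "ry": 0, "rz": 0},
  {"grip": 1, "x": 0.0002, "y": 0.0007, "z": 0, "rx": 0, "ry": 0, "rz": 0},
  {"grip": 1, "x": 0.0002, "y": 0.0007, "z": 0, "rx": 0, "ry": 0, "rz": 0},
  {"grip": 1, "x": 0.0002, "y": 0.0007, "z": 0, "rx": 0, "ry": 0, "rz": 0},
])

```text
time_s: 16.35
tcp_pos: [0.5587, -0.2609, 0.1202]
ee_rot: [0.579, -0.406, 0.407, -0.578]
wrist_force: [0.2, -3.8, 9.3]
finger_gap: 0.0324
```

```bash
python3 - <<'E'
from st import *
for k in range(4): snap('wrist','w6');local()
s=pickle.load(open('w6.pkl','rb'))[0]
c=np.array([.559,-.2593]);th=np.radians(19.88)
im,W=wcloud('w6');P=W.reshape(-1,3);P=P[~np.isnan(P[:,0])];ex=np.array([np.cos(th),np.sin(th)]);ey=np.array([-ex[1],ex[0]])
X=(P[:,:2]-c)@ex;Y=(P[:,:2]-c)@ey;Z=P[:,2]
for lo in np.arange(.015,.075,.01):
    m=(Y>lo)&(Y<lo+.01)&(abs(X)<.012)&(Z>.066)&(Z<.09)
    r=least_squares(lambda p:np.hypot(X[m]-p[0],Z[m]-p[1])-.017,[0,.066],loss='soft_l1',f_scale=.001)
    print(lo.round(3),m.sum(),(r.x*1e3).round(2))
stand('w6')
cv2.imwrite('pics/w6b.png',cv2.resize(im[20:170,180:340],None,fx=4,fy=4,interpolation=cv2.INTER_CUBIC))
E
```

```text
t 16.4 TCP local mm -0.84 -1.43 120.26 F local -2.12 -3.01 8.29 T [-0.577  0.143 -0.096] 0.03238480547418421
t 16.45 TCP local mm -0.86 -1.43 120.27 F local -2.25 -2.94 8.1 T [-0.563  0.098 -0.092] 0.03223948408450942
t 16.5 TCP local mm -0.83 -1.44 120.26 F local -1.99 -3.54 8.5 T [-0.589  0.076 -0.085] 0.03245533324953052
t 16.55 TCP local mm -0.84 -1.41 120.22 F local -2.55 -3.6 8.31 T [-0.549  0.163 -0.049] 0.03240159137465479
0.015 1160 [-0.24 65.22]
0.025 1284 [-0.23 65.23]
0.035 1422 [-0.2  65.27]
0.045 1525 [-0.13 65.26]
0.055 1632 [-0.17 65.22]
0.065 1746 [-0.12 65.15]
stand c [ 0.5588 -0.2594] yaw 19.89 dz -0.0004 1009 0.0003853634973912239
pin Y [0.06   0.06   0.06   0.06   0.0601 0.0601 0.0601 0.0601 0.0601 0.0601
 0.0601 0.0601] upright top Y [0.0999 0.1133]
V tops Y [0.0392 0.0631]
V tops Y [-0.0413 -0.041 ]
```

Everything agrees except a small sideways force of −2.2 N, so I'll trim that and bring the press to about 10 N.

>>> apply_moves([
  {"grip": 1, "x": 0, "y": 0.0001, "z": -0.0001, "rx": 0, "ry": 0, "rz": 0},
  {"grip": 1, "x": 0, "y": 0.0002, "z": -0.0002, "rx": 0, "ry": 0, "rz": 0},
  {"grip": 1, "x": 0, "y": 0.0002, "z": -0.0003, "rx": 0, "ry": 0, "rz": 0},
  {"grip": 1, "x": 0, "y": 0.0002, "z": -0.0003, "rx": 0, "ry": 0, "rz": 0},
  {"grip": 1, "x": 0, "y": 0.0002, "z": -0.0003, "rx": 0, "ry": 0, "rz": 0},
  {"grip": 1, "x": 0, "y": 0.0002, "z": -0.0003, "rx": 0, "ry": 0, "rz": 0},
  {"grip": 1, "x": 0, "y": 0.0002, "z": -0.0003, "rx": 0, "ry": 0, "rz": 0},
  {"grip": 1, "x": 0, "y": 0.0002, "z": -0.0003, "rx": 0, "ry": 0, "rz": 0},
])

```text
time_s: 17.35
tcp_pos: [0.5587, -0.261, 0.1203]
ee_rot: [0.579, -0.406, 0.407, -0.578]
wrist_force: [0.1, -3.1, 8.8]
finger_gap: 0.0323
```

```bash
python3 - <<'E'
from h import *
for k in range(4): snap('wrist','w7');local()
im=cv2.imread('pics/w7.png');cv2.imwrite('pics/w7b.png',cv2.resize(im[20:170,180:340],None,fx=4,fy=4,interpolation=cv2.INTER_CUBIC))
E
```

```text
t 17.4 TCP local mm -0.88 -1.44 120.26 F local -0.95 -2.24 8.94 T [-0.542  0.03  -0.056] 0.032129034615148405
t 17.45 TCP local mm -0.88 -1.43 120.25 F local -0.91 -3.22 10.7 T [-0.497  0.021 -0.142] 0.03242360987537374
t 17.5 TCP local mm -0.89 -1.44 120.26 F local -1.47 -3.24 8.95 T [-0.507 -0.011 -0.141] 0.03220729765867257
t 17.55 TCP local mm -0.89 -1.42 120.24 F local -0.89 -3.8 8.85 T [-0.483 -0.002 -0.109] 0.03265805056951898
```

View pics/w7b.png

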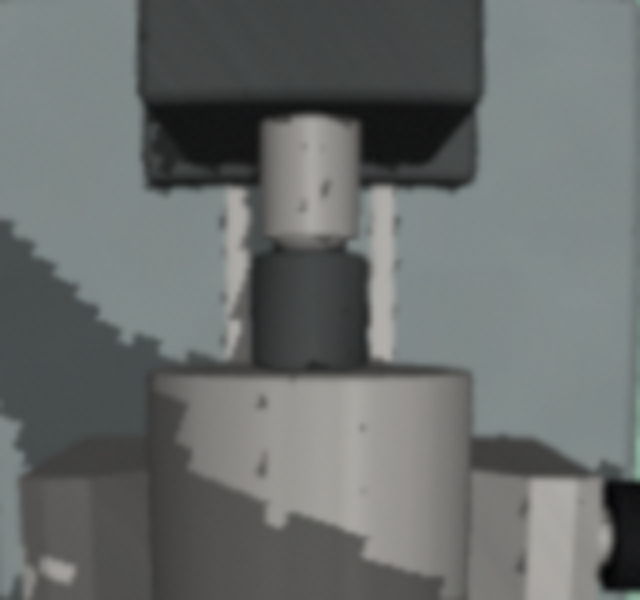

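The axle end (310,250) is against the pin nose (305,243) and the body lies evenly between the V blocks. The press reads 9 to 10 N with about −1 N sideways, so I'm handing in.

```bash
python3 -c "
from h import *
print(manip.close_job());local()"
```

```text
the job is handed in; nothing more can be done
None
the job is handed in; nothing more can be done
```

The plain thick roller is out of the rack and lying in both Vs with its axle butted against the end stop. I handed in at about 17.6 s with it still gripped (60 N set) and pressed down.

**Last checks before handing in:**
- **Press:** the wrist reads about 9 N upward (single readings 8.9 to 10.7), plus the roller's own weight of about 3.5 N. Sideways force is about −1 N, so I estimate around 9 N on each side's V faces; there is no direct reading of the face forces.
- **Stop:** pushing along the Vs reached 8.7 N, more than sliding friction explains. I then eased it, and about 3 N still presses towards the stop.
- **Position:** the camera fit, taken just before the last 0.2–0.3 mm trim, puts the roller within about 0.2 mm of the V axis and under 0.01 rad out of line.
- **Height:** the camera puts the axis at 65.2 mm instead of 66. The V faces themselves also measured 0.4 mm low, so most of this looks like calibration error.

**Doubtful points:**
- The stop nose measured at 86.2 mm instead of 87, which is within calibration error.
- In the final crop the axle-to-pin contact is too fine to see directly, so it rests on the force rise.
- I did not look again at the other rollers and bench items after the lift, though no unexpected contact forces showed in the readings.

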